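# Free the seized stopper of a dip tube and hang it to drain

### The job

The stopper of the slanting dip tube has seized. Hold it by its flat grip and work it loose while pulling gently: rock it about 25 degrees clockwise (as seen looking down on the grip) and then about 25 degrees anticlockwise past its starting position, and so back and forth until it comes free, without dragging the tube out of its wooden rest. Then hang the stopper by its own hook over the rim of the steel drip can, its plug inside the can, let go, and leave the jar, the bottle and the carton standing where they are.

Things in the scene. Friction and masses are not known exactly. Their poses are not given: they have to be found in the camera images.
- stand: Fixed wooden rest, base 130 x 96 x 14 mm with two cheeks, holding the dip tube; highest wood about 103 mm. Origin at the centre of the underside; the tube leans 28 degrees from vertical towards the stand's own -x. Stand's z is up.
- tube_mouth (a point): Centre of the open end of the dip tube (aluminium, outer diameter 28 mm, bore 19 mm) that rises slanting out of the rest; about 135 mm above the worktop. z runs out along the tube, 28 degrees from vertical; y is level. A rubber seal in the bore, 14 to 22 mm below the mouth, grips the plug: 20 to 32 N to pull it out straight, under 0.3 N m to turn it.
- tube (a joint): How far the tube has been dragged out of its rest along its axis, m; 0 = fully home, end stop 0.03. Friction of about 12 N holds it, so a straight pull drags it. While the stopper turns little pull is needed, if it rises by at most a quarter of the way its 8 mm radius travels round: about 2.5 mm per 70 degree swing, none while it stands still.
- stopper_grip (a point): Centre of the flat grip of the loose grey stopper (about 70 g): a tab 28 mm wide (x), 12 mm thick (y), 30 mm high (z), reaching 15 mm each way along z. z points out along the tube, x to the hook's side. 20 mm below this centre lies the underside of a collar (diameter 25, height 6 mm), which rests on the tube mouth. At the start its x and y lie along those of tube_mouth.
- hook_gap (a point): Middle of the hook's gap: 14 mm from the stopper's axis towards its +x, level with the collar's underside. The hook is an arm 10 mm wide, 6 mm thick, underside level with the collar's, running out over the tube's rim, with a leg down outside the tube. Gap between plug side and leg: 12 mm (8 to 20 mm from the axis), open downwards.
- hook_tip (a point): Lower end of the hook's leg: 24.5 mm from the stopper's axis towards stopper +x, 24 mm below the collar's underside; flared outwards.
- plug_tip (a point): Centre of the lower end of the steel plug (diameter 16 mm), on the stopper's axis, 28 mm below the collar's underside and 48 mm below stopper_grip. It leaves the seal after rising 14 mm and the tube after 28 mm.
- can_rim (a point): Centre of the mouth of the fixed steel drip can: plain straight cylinder without a handle, outer diameter 84 mm, wall 3 mm, 95 mm high, open at the top.
- jar_mid (a point): Centre of a loose screw-lid jar, 46 mm across and 60 mm high; a bystander.
- bottle_mid (a point): Centre of a loose dark slim bottle, 29 mm across and 75 mm high; a bystander.
- carton_mid (a point): Centre of a loose white carton 53 x 73 x 87 mm; a bystander.

How it is judged:
By the outcome, as a careful person would: the job done as asked, in the order asked, and still so for the second after the job is handed in, with the robot touching nothing.
It also fails if it takes over 64 s, if anything falls off the work surface, if the arm or the gripper's body presses on something with over 40 N, if the wrist force passes 120 N, or if a joint passes its speed limit or range.

### The arm

A 6-joint arm with a two-finger parallel gripper is mounted at the origin on a cart in front of the work surface, level with it; the furniture and walls round the work are solid. World frame = base frame: x ahead of the robot, y to its left, z up, the work surface at z = 0. Lengths are in m, angles in rad, forces in N, time in s.
With the tool pointing down it reaches from about 0.35 to 0.775 m from the base axis. Payload 7.3 kg.
Tool frame: the origin (TCP) lies at the very end of the fingers, on their centre line; the grasp point (between the pads) lies 19 mm behind it; z points along the fingers, y is the line along which they close (so a half turn about z gives the same grasp; the last joint's range is limited). The gripper opens to 92 mm and grips with 3 to 60 N. Pads are 19 mm wide; open, the fingers measure 130 mm over their backs; the gripper's body (75 mm by 190 mm) begins 47 mm behind the grasp point.
Start: joints at [-1.451, 0.342, 1.524, -0, 1.275, -0.146], TCP at [0.138, -0.507, 0.227] pointing down, gripper open.
Joint ranges: [-2.53, 2.53], [-0.77, 2.02], [0.04, 2.7], [-1, 4.14], [0.28, 2.66], [-3.11, 3.11]. Speed limits (rad/s): [2.57, 2.57, 3.14, 3.14, 3.14, 3.14].

### API

Orientations are given as [roll, pitch, yaw] about the fixed x, y, z axes, in that order (R = Rz(yaw) Ry(pitch) Rx(roll)).
In Python, from cell import robot gives the robot as it stands.
- The arm moves only by the tool apply_moves, never from a script. Its argument "motion" is text: rows parted by semicolons, each of 7 numbers parted by spaces: the opening in per cent of the stroke, from 0 (shut) to 100 (fully open), then the shift along the tool's x, y, z in cm, then the turn, a rotation vector about the tool's x, y, z in rad. A call has 1 to 20 rows; each row shifts and turns the commanded pose from where the row before left it, along the tool's axes as they then stand; what a row does not reach is not made up. A row lasts 1/8 s, in which the tool goes at most 62.5 mm and 10.7 degrees, less where a joint would pass 70% of its speed; a pose out of reach is approached as far as the arm can. A call with a gripper value outside its range is refused whole. The fingers move at their own pace and stop on an object; "force" is the grip in N (left out, the last holds). Time passes only in rows, so rows that do not move let the fingers close. It gives the time, the measured TCP pose, the force, the opening and the grip force at its end, in the units of the state.
- robot.observe(): the state, without advancing time (a new reading comes with each control period).
- robot.read_camera(name): name is "scene" or "top" or "wrist"; returns a dict with "img" (400x640x3 uint8, red, green, blue), "fovy" (degrees; the focal length in pixels is half the picture's height over the tangent of half this angle, whatever the lens; pixels are square), "cx", "cy" (the principal point, pixels), "R" (3x3) and "t" (3): a world point X has camera coordinates R X + t; the wrist camera has in their place "hand_eye" (4x4, takes a point from camera to tool coordinates, whose origin is the TCP and whose axes are the flange's). Camera axes: x right, y down, z forward; pixel columns grow to the right and rows downward; lengths in m; the calibration is good to about 2 mm. A picture is of the moment at which its call begins: read the wrist's pose just before it. There is no depth.
- robot.hand_in(): hands the job in; it is judged then, once.
Trained networks look in a picture, given as the dict that the camera call returned (one of the last four; its "shot" number tells which), for a name from the list of things; names that differ only in an ending like _2 or _b are one class to them, and where a whole thing is asked for, a point or a joint stands for the part that bears it (a point fixed in the world has none). Each returns a list of dicts, best first, with "score" (0 to 1); they miss things now and then, are a little off and sometimes report something else, mostly with a low value. They report only what shows in the picture. A call takes as long as a camera call.
- robot.search_frame(target, picture): "centre" ([x, y, z] in m, in world coordinates, good to about 4 mm: the middle of the surface that is visible of it).
- robot.trace(target, picture): "pixels" (400x640 bool, what is visible of it).
The state is a dict: "time": time; "qpos": joint angles; "qvel": joint speeds; "joint_efforts": joint torques, N m; "tool_pos": TCP position; "tool_rot": TCP orientation; "contact_force": force on the tool from outside, world axes, zero at the start; "torque": the same for the moment, N m; "opening": finger opening in m; "grip_force": force on a finger pad.
Only numpy, scipy, OpenCV 4.12 (cv2) and the standard library are available. Lean on these libraries where they do the work, as an engineer would, in place of code of your own. Each camera call takes 0.05 s, during which the arm holds its last target. There are 200 camera calls.

## Working session

There is one attempt and no reset: what is moved stays moved. The work goes in short steps, Python scripts to look and compute and a tool call to move; the robot and the scene stay as the last step left them, time stands still between calls to the robot, and variables do not carry over. Pictures are saved under pics/ and viewed, at most 10 in all, crops included, and the job is handed in when it is done.

Besides the shell and the picture viewer there is one more tool, called after "Call:" by a JSON object that holds its "api" and its "payload", one argument or row to a line. apply_moves: Moves the arm, as the interface text tells. Its arguments: {"type":"object","properties":{"motion":{"type":"string"},"force":{"type":"number"}},"required":["motion"]}

```bash
mkdir -p pics; cat > h.py <<'E'
import numpy as np, cv2
from cell import robot
from scipy.spatial.transform import Rotation as Ro
def proj(p,X):
    c=p["R"]@np.array(X)+p["t"]; f=200/np.tan(np.radians(p["fovy"])/2)
    return c[0]/c[2]*f+p["cx"], c[1]/c[2]*f+p["cy"]
def save(p,n): cv2.imwrite("pics/"+n,p["img"][:,:,::-1])
np.set_printoptions(precision=4,suppress=True)
E
python3 - <<'E'
from h import *
s=robot.observe(); print(s["time"],s["tool_pos"],s["tool_rot"])
ims=[]
for c in ["scene","top"]:
    p=robot.read_camera(c); ims.append(p["img"]); print(c,p["fovy"],p["cx"],p["cy"],-p["R"].T@p["t"])
    for n in ["stand","tube_mouth","tube","stopper_grip","hook_gap","hook_tip","can_rim","jar_mid","bottle_mid","carton_mid"]:
        r=robot.search_frame(n,p); print(n,[(np.array(d["centre"]),round(d["score"],2)) for d in r[:2]])
    save(p,c+"0.png")
print(robot.observe()["time"])
E
```

```text
0.0 [ 0.1379 -0.5062  0.2261] [-3.1401 -0.0002  0.2658]
scene 49.52173777964609 325.2562086754048 206.44469371453175 [0.0961 0.5273 0.6741]
stand [(array([ 0.5936, -0.3113,  0.0369]), 0.63)]
tube_mouth [(array([ 0.5921, -0.323 ,  0.1155]), 0.48)]
tube [(array([ 0.5855, -0.323 ,  0.1188]), 0.56)]
stopper_grip [(array([ 0.5747, -0.3282,  0.144 ]), 0.73)]
hook_gap [(array([ 0.5942, -0.3143,  0.036 ]), 0.7), (array([ 0.5701, -0.3297,  0.1496]), 0.57)]
hook_tip [(array([ 0.5712, -0.3252,  0.1464]), 0.66)]
can_rim []
jar_mid [(array([ 0.4485, -0.1851,  0.0499]), 0.73), (array([ 0.5933, -0.3213,  0.1174]), 0.51)]
bottle_mid [(array([0.5061, 0.0957, 0.0449]), 0.9)]
carton_mid [(array([ 0.431 , -0.361 ,  0.0577]), 0.95)]
top 56.520489671416364 313.4669520860064 198.40070088430642 [ 0.3602 -0.1068  0.9333]
stand [(array([ 0.5994, -0.3258,  0.0124]), 0.62), (array([ 0.4501, -0.1931,  0.0585]), 0.37)]
tube_mouth [(array([ 0.438 , -0.3781,  0.086 ]), 0.64)]
tube [(array([ 0.5929, -0.3248,  0.1206]), 0.54)]
stopper_grip [(array([ 0.5775, -0.3295,  0.1536]), 0.68)]
hook_gap [(array([ 0.578 , -0.3299,  0.1553]), 0.54)]
hook_tip [(array([ 0.5757, -0.3284,  0.1614]), 0.52)]
can_rim [(array([ 0.5993, -0.122 ,  0.0239]), 0.62)]
jar_mid [(array([ 0.4492, -0.1975,  0.0623]), 0.62)]
bottle_mid [(array([ 0.5751, -0.3292,  0.1558]), 0.53)]
carton_mid [(array([ 0.4391, -0.3764,  0.0897]), 0.6)]
1.1
```

View pics/top0.png

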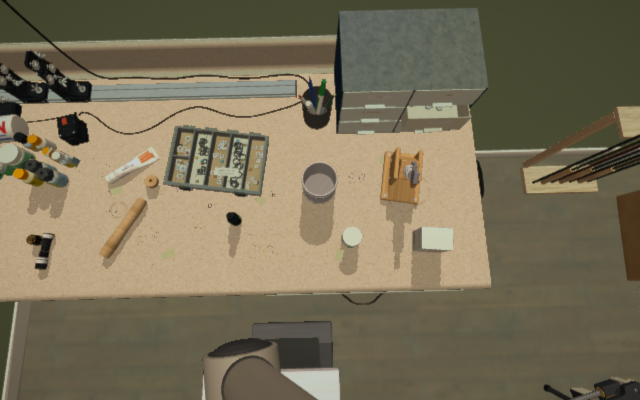

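View pics/scene0.png

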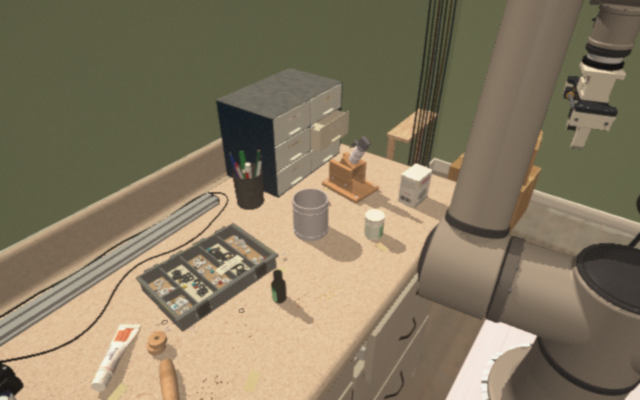

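```bash
python3 - <<'E'
import cv2,numpy as np
a=cv2.imread("pics/top0.png")[130:225,360:480]; b=cv2.imread("pics/scene0.png")[125:215,310:440]
a=cv2.resize(a,(600,475),interpolation=cv2.INTER_CUBIC); cv2.imwrite("pics/c1.png",a)
E
python3 - <<'E'
from h import *
p=robot.read_camera("top")
for X in [(0.6,-0.32,0),(0.7,-0.32,0),(0.6,-0.42,0),(.58,-.33,.155),(0.6,-.122,.095)]: print(X,proj(p,X))
E
```

```text
(0.6, -0.32, 0) (np.float64(393.94967993944476), np.float64(181.62936489847112))
(0.7, -0.32, 0) (np.float64(391.2362201445195), np.float64(145.06245188292544))
(0.6, -0.42, 0) (np.float64(432.49941279584925), np.float64(180.62991642964576))
(0.58, -0.33, 0.155) (np.float64(414.17992565590123), np.float64(172.25353422764806))
(0.6, -0.122, 0.095) (np.float64(317.89351476331683), np.float64(173.48028209095781))
```

View pics/c1.png

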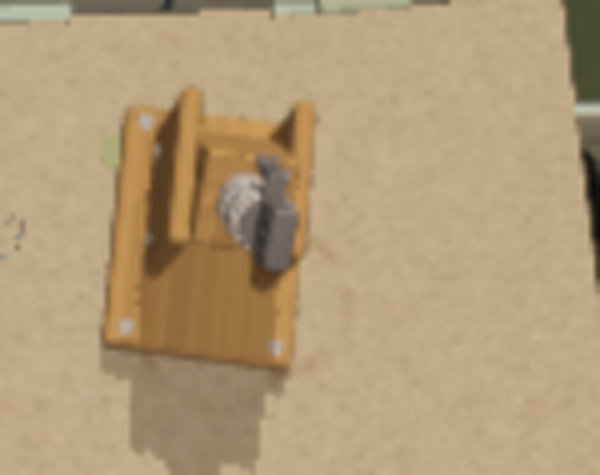

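```bash
cat >> h.py <<'E'
def frame(psi,tilt):  # stopper frame: x toward hook, z out along tube
    u=np.array([np.cos(psi),np.sin(psi),0]); k=np.array([0,0,1.]); v=np.cross(k,u)
    z=-np.sin(tilt)*u+np.cos(tilt)*k; return np.column_stack([np.cross(v,z),v,z])
FLIP=np.diag([1.,-1,-1])  # tool axes in stopper frame
def plan(p0,R0,p1,R1,n):
    r=Ro.from_matrix(R0.T@R1).as_rotvec()/n; A=sum(Ro.from_rotvec(k*r).as_matrix() for k in range(n))
    d=np.linalg.solve(A,R0.T@(np.array(p1)-p0))
    print(n,"rows: cm",d*100,"rad",r,"|mm|",np.linalg.norm(d)*1e3,"deg",np.degrees(np.linalg.norm(r)))
    return d,r
def pose():
    s=robot.observe(); return np.array(s["tool_pos"]),Ro.from_euler("xyz",s["tool_rot"]).as_matrix()
E
python3 - <<'E'
from h import *
F=frame(np.radians(-9),np.radians(28)); g=np.array([.577,-.329,.153])
p,R=pose(); p1=g+F[:,2]*.12; d,r=plan(p,R,p1,F@FLIP,14)
for i in range(14): p=p+R@d; R=R@Ro.from_rotvec(r).as_matrix(); print(p) if i%3==1 else 0
E
```

```text
14 rows: cm [ 2.8567 -1.1373  0.4006] rad [-0.0074  0.0344  0.0296] |mm| 31.007609682021304 deg 2.633490734811299
[ 0.1877 -0.4704  0.2196]
[ 0.2669 -0.4217  0.216 ]
[ 0.3499 -0.3803  0.2212]
[ 0.4353 -0.3464  0.2355]
[ 0.5214 -0.3202  0.259 ]
```

Call:
{"api": "apply_moves", "payload": {
  "motion": "100 2.86 -1.14 0.40 -0.0074 0.0344 0.0296;100 2.86 -1.14 0.40 -0.0074 0.0344 0.0296;100 2.86 -1.14 0.40 -0.0074 0.0344 0.0296;100 2.86 -1.14 0.40 -0.0074 0.0344 0.0296;100 2.86 -1.14 0.40 -0.0074 0.0344 0.0296;100 2.86 -1.14 0.40 -0.0074 0.0344 0.0296;100 2.86 -1.14 0.40 -0.0074 0.0344 0.0296;100 2.86 -1.14 0.40 -0.0074 0.0344 0.0296;100 2.86 -1.14 0.40 -0.0074 0.0344 0.0296;100 2.86 -1.14 0.40 -0.0074 0.0344 0.0296;100 2.86 -1.14 0.40 -0.0074 0.0344 0.0296;100 2.86 -1.14 0.40 -0.0074 0.0344 0.0296;100 2.86 -1.14 0.40 -0.0074 0.0344 0.0296;100 2.86 -1.14 0.40 -0.0074 0.0344 0.0296;100 0 0 0 0 0 0"
}}

```text
time: 3.02
tool_pos: [0.5227, -0.319, 0.2595]
tool_rot: [3.141, -0.49, -0.154]
contact_force: [0.1, -0.2, -0.8]
opening: 0.0916
grip_force: 0.0
```

```bash
cat >> h.py <<'E'
def wrist():
    p0,R0=pose(); p=robot.read_camera("wrist"); H=np.array(p["hand_eye"])
    Rc=R0@H[:3,:3]; tc=R0@H[:3,3]+p0
    p["Rw"]=Rc.T; p["tw"]=-Rc.T@tc; return p,p0,R0
def wproj(p,X): return proj({**p,"R":p["Rw"],"t":p["tw"]},X)
E
python3 - <<'E'
from h import *
p,p0,R0=wrist(); print(p0,robot.observe()["qpos"]); print(p["hand_eye"],p["fovy"])
for n in ["stopper_grip","tube_mouth","tube","hook_gap","hook_tip","stand"]:
    print(n,[(np.array(d["centre"]),round(d["score"],2)) for d in robot.search_frame(n,p)[:2]])
F=frame(np.radians(-9),np.radians(28)); g=np.array([.577,-.329,.153])
im=p["img"][:,:,::-1].copy()
for a,c in [((14,0,15),0),((-14,0,15),0),((0,6,15),1),((0,-6,15),1),((0,0,-20),2),((14,0,-20),2),((24.5,0,-44),2)]:
    x,y=wproj(p,g+F@np.array(a)/1e3); cv2.circle(im,(int(x),int(y)),3,[(0,0,255),(0,255,0),(255,0,0)][c],1)
cv2.imwrite("pics/w1.png",im)
E
```

```text
[ 0.5227 -0.319   0.2595] [-0.8299  0.2591  1.6572  0.3925  0.871   0.695 ]
[[-0.0004 -0.962  -0.2732  0.0745]
 [ 1.     -0.0004 -0.0001  0.0003]
 [-0.     -0.2732  0.962  -0.1585]
 [ 0.      0.      0.      1.    ]] 70.1458938023033
stopper_grip [(array([ 0.572 , -0.334 ,  0.1623]), 0.76)]
tube_mouth [(array([ 0.5928, -0.3328,  0.1287]), 0.58)]
tube [(array([ 0.5921, -0.3244,  0.1337]), 0.7)]
hook_gap []
hook_tip [(array([ 0.5749, -0.3346,  0.1616]), 0.69)]
stand [(array([ 0.5951, -0.3338,  0.0077]), 0.56)]
```

View pics/w1.png

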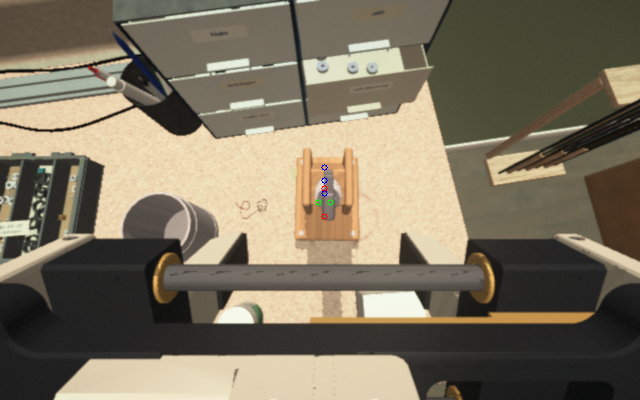

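```bash
python3 - <<'E'
from h import *
p,p0,R0=wrist(); im=p["img"][130:250,270:390,::-1]
m=robot.trace("stopper_grip",p)
if m:
    M=m[0]["pixels"]; ys,xs=np.nonzero(M); print(m[0]["score"],M.sum(),xs.min(),xs.max(),ys.min(),ys.max())
    for y in range(ys.min(),ys.max()+1,4): q=xs[ys==y]; print(y,q.min(),q.max()) if len(q) else 0
F=frame(np.radians(-9),np.radians(28)); g=np.array([.577,-.329,.153])
for a in [(14,6,15),(14,-6,15),(-14,6,15),(-14,-6,15)]: print(a,np.round(wproj(p,g+F@np.array(a)/1e3),1))
cv2.imwrite("pics/w2.png",cv2.resize(im,(600,600),interpolation=cv2.INTER_CUBIC))
E
```

```text
0.72 714 317 337 168 218
168 324 329
172 322 331
176 322 331
180 322 331
184 322 332
188 320 334
192 318 337
196 317 337
200 317 337
204 318 336
208 321 334
212 321 333
216 322 332
(14, 6, 15) [316.6 186.7]
(14, -6, 15) [329.2 186.7]
(-14, 6, 15) [316.8 214.8]
(-14, -6, 15) [329.1 214.8]
```

View pics/w2.png

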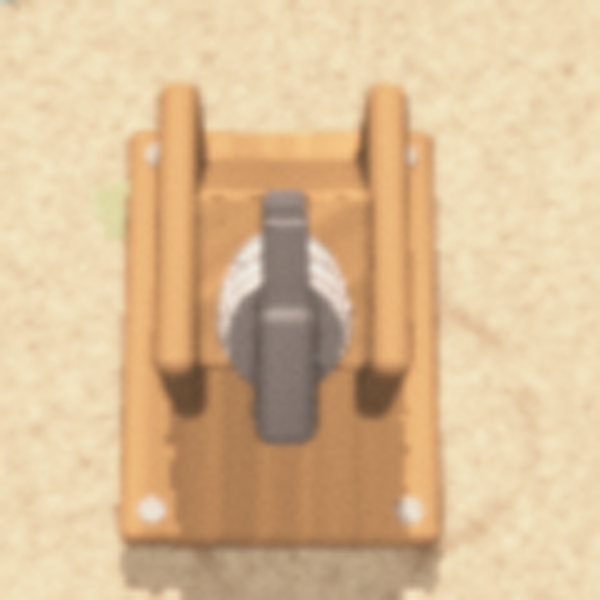

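```bash
python3 - <<'E'
from h import *
F=frame(np.radians(-9),np.radians(28)); g=np.array([.5725,-.333,.153])
p,R=pose(); plan(p,R,g-F[:,2]*.010,F@FLIP,8)
E
```

```text
8 rows: cm [-0.0429  0.0585  1.604 ] rad [ 0.0001 -0.     -0.0001] |mm| 16.056548261283112 deg 0.005498577357974231
```

Call:
{"api": "apply_moves", "payload": {
  "motion": "50 -0.043 0.0585 1.604 0 0 0;50 -0.043 0.0585 1.604 0 0 0;50 -0.043 0.0585 1.604 0 0 0;50 -0.043 0.0585 1.604 0 0 0;50 -0.043 0.0585 1.604 0 0 0;50 -0.043 0.0585 1.604 0 0 0;50 -0.043 0.0585 1.604 0 0 0;50 -0.043 0.0585 1.604 0 0 0;50 0 0 0 0 0 0;25 0 0 0 0 0 0;25 0 0 0 0 0 0",
  "force": 10
}}

```text
time: 4.85
tool_pos: [0.5777, -0.3337, 0.1451]
tool_rot: [3.14, -0.49, -0.157]
contact_force: [0.3, 0.4, -0.4]
opening: 0.0304
grip_force: 0.0
```

```bash
python3 - <<'E'
from h import *
p,p0,R0=wrist(); print(p0,robot.observe()["contact_force"],robot.observe()["opening"])
cv2.imwrite("pics/w3.png",cv2.resize(p["img"][130:400,200:440,::-1],None,fx=2.2,fy=2.2,interpolation=cv2.INTER_CUBIC))
p=robot.read_camera("scene")
cv2.imwrite("pics/s3.png",cv2.resize(p["img"][60:220,280:460,::-1],None,fx=3.5,fy=3.5,interpolation=cv2.INTER_CUBIC))
E
```

```text
[ 0.5777 -0.3337  0.1451] [0.4352 0.6155 0.3179] 0.02693977895378047
```

View pics/w3.png

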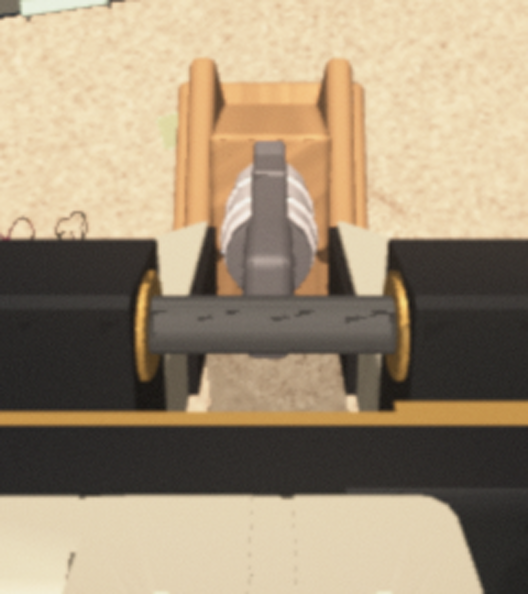

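View pics/s3.png

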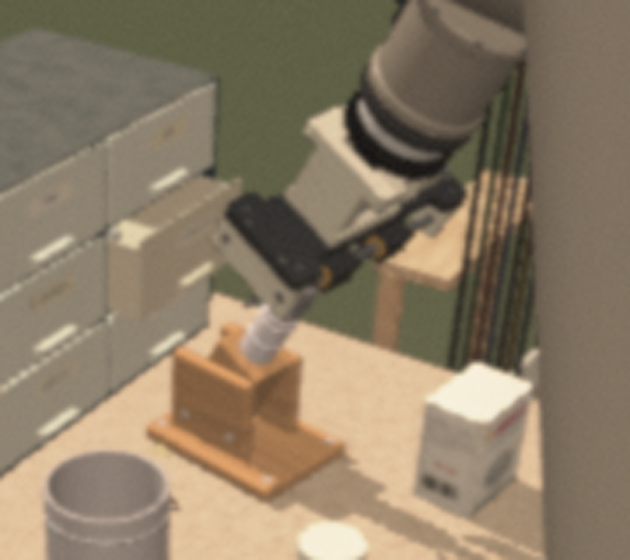

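Call:
{"api": "apply_moves", "payload": {
  "motion": "0 0 0 0 0 0 0;0 0 0 0 0 0 0;0 0 0 0 0 0 0;0 0 0 0 0 0 0",
  "force": 8
}}

```text
time: 5.45
tool_pos: [0.5776, -0.3329, 0.1446]
tool_rot: [-3.141, -0.489, -0.157]
contact_force: [-2.6, 4.2, 7.0]
opening: 0.0119
grip_force: 8.0
```

Call:
{"api": "apply_moves", "payload": {
  "motion": "20 0 0 0 0 0 0;20 0 -0.1 -0.15 0 0 0;20 0 0 0 0 0 0;0 0 0 0 0 0 0;0 0 0 0 0 0 0;0 0 0 0 0 0 0",
  "force": 8
}}

```text
time: 6.2
tool_pos: [0.577, -0.3325, 0.1455]
tool_rot: [3.141, -0.489, -0.157]
contact_force: [1.1, -0.4, -1.4]
opening: 0.0121
grip_force: 8.0
```

Call:
{"api": "apply_moves", "payload": {
  "motion": "0 0 0 0 0 0 0;0 0 0 0 0 0 0;0 0 0 -0.016 0 0 0.11;0 0 0 -0.016 0 0 0.11;0 0 0 -0.016 0 0 0.11;0 0 0 -0.016 0 0 0.11",
  "force": 40
}}

```text
time: 6.95
tool_pos: [0.5765, -0.3323, 0.1455]
tool_rot: [-2.918, -0.438, -0.65]
contact_force: [0.8, -4.3, -4.8]
opening: 0.012
grip_force: 40.0
```

```bash
python3 - <<'E'
from h import *
s=robot.observe(); p,R=pose(); print(s["time"],R.T@s["contact_force"],R.T@s["torque"],s["grip_force"],s["qpos"][5])
F=frame(np.radians(-9),np.radians(28)); print(Ro.from_matrix((F@FLIP).T@R).as_rotvec(), F.T@(p-np.array([.577,-.3325,.1455])))
E
```

```text
6.95 [0.9142 4.1694 4.8935] [-0.5954 -0.1553 -0.0532] 39.99808430671692 1.070464537834578
[-0.0003 -0.0005  0.4433] [-0.0005  0.0002  0.0003]
```

Call:
{"api": "apply_moves", "payload": {
  "motion": "0 0 0 -0.016 0 0 -0.11;0 0 0 -0.016 0 0 -0.11;0 0 0 -0.016 0 0 -0.11;0 0 0 -0.016 0 0 -0.11;0 0 0 -0.016 0 0 -0.11;0 0 0 -0.016 0 0 -0.11;0 0 0 -0.016 0 0 -0.11;0 0 0 -0.016 0 0 -0.11"
}}

```text
time: 7.95
tool_pos: [0.5757, -0.3313, 0.1462]
tool_rot: [2.92, -0.437, 0.336]
contact_force: [1.4, -1.4, -4.9]
opening: 0.0117
grip_force: 40.0
```

```bash
cat > st.py <<'E'
from h import *
s=robot.observe(); p,R=pose(); print(s["time"],R.T@s["contact_force"],R.T@s["torque"],s["grip_force"],s["qpos"][5])
F=frame(np.radians(-9),np.radians(28)); print(Ro.from_matrix((F@FLIP).T@R).as_rotvec(), F.T@(p-np.array([.577,-.3325,.1455]))*1e3)
w=robot.read_camera("wrist")
cv2.imwrite("pics/st.png",cv2.resize(w["img"][130:400,200:440,::-1],None,fx=2.2,fy=2.2,interpolation=cv2.INTER_CUBIC))
E
python3 st.py
```

```text
7.95 [-1.3501  0.704   5.0637] [ 0.1529 -0.4113  0.1413] 40.00821232795715 0.18434684590604591
[ 0.0019 -0.0012 -0.4432] [-0.933   1.0261  1.2978]
```

Call:
{"api": "apply_moves", "payload": {
  "motion": "0 0 0 -0.016 0 0 0.11;0 0 0 -0.016 0 0 0.11;0 0 0 -0.016 0 0 0.11;0 0 0 -0.016 0 0 0.11;0 0 0 -0.016 0 0 0.11;0 0 0 -0.016 0 0 0.11;0 0 0 -0.016 0 0 0.11;0 0 0 -0.016 0 0 0.11;0 0 0 -0.016 0 0 -0.11;0 0 0 -0.016 0 0 -0.11;0 0 0 -0.016 0 0 -0.11;0 0 0 -0.016 0 0 -0.11;0 0 0 -0.016 0 0 -0.11;0 0 0 -0.016 0 0 -0.11;0 0 0 -0.016 0 0 -0.11;0 0 0 -0.016 0 0 -0.11"
}}

```text
time: 10.0
tool_pos: [0.5745, -0.3311, 0.1484]
tool_rot: [2.92, -0.438, 0.334]
contact_force: [3.2, -0.2, -5.2]
opening: 0.0117
grip_force: 40.0
```

```bash
python3 st.py
```

```text
10.0 [ 0.5089 -0.1403  6.0786] [ 0.2082 -0.2874  0.1334] 40.00645101070404 0.18755052167634617
[ 0.0019 -0.0013 -0.4414] [-0.968   1.004   3.8242]
```

View pics/st.png

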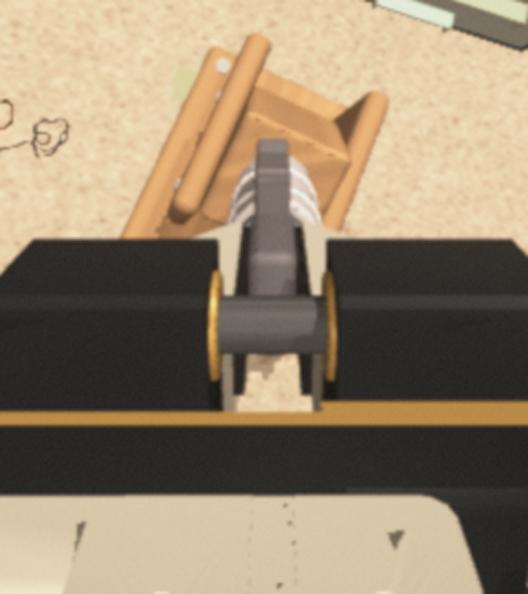

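Call:
{"api": "apply_moves", "payload": {
  "motion": "0 0 0 -0.016 0 0 0.11;0 0 0 -0.016 0 0 0.11;0 0 0 -0.016 0 0 0.11;0 0 0 -0.016 0 0 0.11;0 0 0 -0.016 0 0 0.11;0 0 0 -0.016 0 0 0.11;0 0 0 -0.016 0 0 0.11;0 0 0 -0.016 0 0 0.11;0 0 0 -0.016 0 0 -0.11;0 0 0 -0.016 0 0 -0.11;0 0 0 -0.016 0 0 -0.11;0 0 0 -0.016 0 0 -0.11;0 0 0 -0.016 0 0 -0.11;0 0 0 -0.016 0 0 -0.11;0 0 0 -0.016 0 0 -0.11;0 0 0 -0.016 0 0 -0.11"
}}

```text
time: 12.05
tool_pos: [0.5733, -0.3309, 0.1509]
tool_rot: [2.921, -0.438, 0.333]
contact_force: [0.8, 0.7, -4.7]
opening: 0.0117
grip_force: 40.0
```

Call:
{"api": "apply_moves", "payload": {
  "motion": "0 0 0 -0.016 0 0 0.11;0 0 0 -0.016 0 0 0.11;0 0 0 -0.016 0 0 0.11;0 0 0 -0.016 0 0 0.11;0 0 0 -0.016 0 0 0.11;0 0 0 -0.016 0 0 0.11;0 0 0 -0.016 0 0 0.11;0 0 0 -0.016 0 0 0.11;0 0 0 -0.016 0 0 -0.11;0 0 0 -0.016 0 0 -0.11;0 0 0 -0.016 0 0 -0.11;0 0 0 -0.016 0 0 -0.11;0 0 0 -0.016 0 0 -0.11;0 0 0 -0.016 0 0 -0.11;0 0 0 -0.016 0 0 -0.11;0 0 0 -0.016 0 0 -0.11"
}}

```text
time: 14.05
tool_pos: [0.5722, -0.3307, 0.1531]
tool_rot: [2.921, -0.438, 0.333]
contact_force: [1.0, -0.6, -5.1]
opening: 0.0114
grip_force: 40.0
```

```bash
python3 st.py
```

```text
14.05 [-1.5413 -0.2195  5.0177] [ 0.1621 -0.4343  0.1162] 40.00344157218933 0.19184012570962553
[ 0.0018 -0.0011 -0.4401] [-0.8148  1.0433  9.0886]
```

Call:
{"api": "apply_moves", "payload": {
  "motion": "0 0 0 -0.016 0 0 0.11;0 0 0 -0.016 0 0 0.11;0 0 0 -0.016 0 0 0.11;0 0 0 -0.016 0 0 0.11;0 0 0 -0.016 0 0 0.11;0 0 0 -0.016 0 0 0.11;0 0 0 -0.016 0 0 0.11;0 0 0 -0.016 0 0 0.11;0 0 0 -0.016 0 0 -0.11;0 0 0 -0.016 0 0 -0.11;0 0 0 -0.016 0 0 -0.11;0 0 0 -0.016 0 0 -0.11;0 0 0 -0.016 0 0 -0.11;0 0 0 -0.016 0 0 -0.11;0 0 0 -0.016 0 0 -0.11;0 0 0 -0.016 0 0 -0.11"
}}

```text
time: 16.1
tool_pos: [0.571, -0.3305, 0.1554]
tool_rot: [2.921, -0.438, 0.331]
contact_force: [2.4, 0.8, -4.8]
opening: 0.0116
grip_force: 40.0
```

Call:
{"api": "apply_moves", "payload": {
  "motion": "0 0 0 -0.016 0 0 0.11;0 0 0 -0.016 0 0 0.11;0 0 0 -0.016 0 0 0.11;0 0 0 -0.016 0 0 0.11;0 0 0 -0.016 0 0 0.11;0 0 0 -0.016 0 0 0.11;0 0 0 -0.016 0 0 0.11;0 0 0 -0.016 0 0 0.11;0 0 0 -0.016 0 0 -0.11;0 0 0 -0.016 0 0 -0.11;0 0 0 -0.016 0 0 -0.11;0 0 0 -0.016 0 0 -0.11;0 0 0 -0.016 0 0 -0.11;0 0 0 -0.016 0 0 -0.11;0 0 0 -0.016 0 0 -0.11;0 0 0 -0.016 0 0 -0.11"
}}

```text
time: 18.1
tool_pos: [0.5699, -0.3303, 0.1579]
tool_rot: [2.921, -0.438, 0.332]
contact_force: [0.4, 1.8, -3.1]
opening: 0.0117
grip_force: 40.0
```

```bash
python3 st.py
```

```text
18.1 [-0.418  -2.2329  2.8419] [ 0.6422 -0.3616  0.0915] 40.0108802318573 0.19573262414840378
[ 0.0016 -0.0009 -0.4391] [-0.7045  1.0076 14.4327]
```

View pics/st.png

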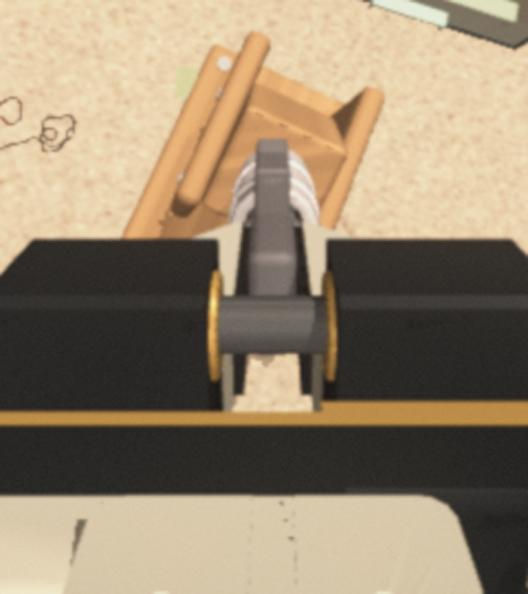

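Call:
{"api": "apply_moves", "payload": {
  "motion": "0 0 0 -0.016 0 0 0.11;0 0 0 -0.016 0 0 0.11;0 0 0 -0.016 0 0 0.11;0 0 0 -0.016 0 0 0.11;0 0 0 -0.016 0 0 0.11;0 0 0 -0.016 0 0 0.11;0 0 0 -0.016 0 0 0.11;0 0 0 -0.016 0 0 0.11;0 0 0 -0.016 0 0 -0.11;0 0 0 -0.016 0 0 -0.11;0 0 0 -0.016 0 0 -0.11;0 0 0 -0.016 0 0 -0.11"
}}

```text
time: 19.65
tool_pos: [0.5694, -0.3314, 0.1609]
tool_rot: [3.141, -0.49, -0.159]
contact_force: [-0.9, 0.8, -0.1]
opening: 0.0118
grip_force: 40.0
```

```bash
python3 st.py; python3 - <<'E'
from h import *
# can centre from the top picture: fit rim ellipse / triangulate
p=robot.read_camera("top")
r=robot.trace("can_rim",p); M=r[0]["pixels"]; print(r[0]["score"],M.sum())
save(p,"top1.png")
ys,xs=np.nonzero(M); print(xs.min(),xs.max(),ys.min(),ys.max())
from scipy.optimize import least_squares
cs=max(cv2.findContours(M.astype(np.uint8),cv2.RETR_EXTERNAL,cv2.CHAIN_APPROX_NONE)[0],key=len)
a=np.linspace(0,2*np.pi,40)
def hull(c):
    P=[proj(p,(c[0]+.042*np.cos(t),c[1]+.042*np.sin(t),z)) for t in a for z in (0,.095)]
    return cv2.convexHull(np.array(P,np.float32))
def f(c):
    h=hull(c); return [cv2.pointPolygonTest(h,(float(q[0][0]),float(q[0][1])),True) for q in cs]
s=least_squares(f,[.6,-.122],loss="soft_l1",diff_step=1e-3); print(s.x,np.sqrt(np.mean(s.fun**2)))
print(np.squeeze(hull(s.x)).min(0),np.squeeze(hull(s.x)).max(0))
E
```

```text
19.65 [-0.9617 -0.658  -0.3951] [ 0.0049 -0.4197 -0.0017] 39.998252391815186 0.6375927531142103
[-0.0011  0.0012  0.0014] [ 0.4253 -0.1206 17.2476]
0.8 1192
302 337 162 203
[ 0.5887 -0.1251] 0.8279506209711907
[301.3994 160.8905] [337.3911 203.7473]
```

Call:
{"api": "apply_moves", "payload": {
  "motion": "0 0 0 -0.5 0 0 0;0 0 0 -0.5 0 0 0;0 0 0 -1 0 0 0;0 0 0 -1 0 0 0;0 0 0 -1.5 0 0 0;0 0 0 -1.5 0 0 0;0 0 0 0 0 0 0"
}}

```text
time: 20.68
tool_pos: [0.5415, -0.3272, 0.2152]
tool_rot: [3.139, -0.491, -0.157]
contact_force: [-0.0, 0.8, -1.9]
opening: 0.0117
grip_force: 40.0
```

```bash
python3 - <<'E'
from h import *
s=robot.observe(); print(s["contact_force"],s["opening"])
p,R=pose(); print(p)
F=frame(np.radians(-9),0); plan(p,R,(.51,-.14,.24),F@FLIP,10)
E
```

```text
[-0.0058  0.783  -1.8803] 0.011668449367424427
[ 0.5415 -0.3272  0.2152]
10 rows: cm [-0.5205 -1.7991 -0.4065] rad [ 0.0002 -0.0491 -0.    ] |mm| 19.16492871412203 deg 2.8159995008037138
```

Call:
{"api": "apply_moves", "payload": {
  "motion": "0 -0.52 -1.8 -0.41 0 -0.0491 0;0 -0.52 -1.8 -0.41 0 -0.0491 0;0 -0.52 -1.8 -0.41 0 -0.0491 0;0 -0.52 -1.8 -0.41 0 -0.0491 0;0 -0.52 -1.8 -0.41 0 -0.0491 0;0 -0.52 -1.8 -0.41 0 -0.0491 0;0 -0.52 -1.8 -0.41 0 -0.0491 0;0 -0.52 -1.8 -0.41 0 -0.0491 0;0 -0.52 -1.8 -0.41 0 -0.0491 0;0 -0.52 -1.8 -0.41 0 -0.0491 0;0 0 0 0 0 0 0"
}}

```text
time: 22.05
tool_pos: [0.5106, -0.1386, 0.2385]
tool_rot: [3.141, 0.002, -0.155]
contact_force: [0.7, 0.7, -1.5]
opening: 0.0118
grip_force: 40.0
```

```bash
cat > can.py <<'E'
from h import *
from scipy.optimize import least_squares
p,p0,R0=wrist(); print(p0,robot.observe()["tool_rot"])
q={**p,"R":p["Rw"],"t":p["tw"]}; cam=-q["R"].T@q["t"]
r=robot.search_frame("can_rim",p); print([(np.array(d["centre"]),d["score"]) for d in r[:2]])
r=robot.trace("can_rim",p); M=r[0]["pixels"]; print(r[0]["score"],M.sum())
cs=max(cv2.findContours(M.astype(np.uint8),cv2.RETR_EXTERNAL,cv2.CHAIN_APPROX_NONE)[0],key=len)[:,0].astype(float)
print(cs.min(0),cs.max(0))
a=np.linspace(0,2*np.pi,60)
def hull(c): return cv2.convexHull(np.array([proj(q,(c[0]+.042*np.cos(t),c[1]+.042*np.sin(t),z)) for t in a for z in (0,.095)],np.float32))
f=lambda c:[cv2.pointPolygonTest(hull(c),tuple(x),True) for x in cs]
s=least_squares(f,[.592,-.124],loss="soft_l1",f_scale=1,diff_step=1e-3); print(s.x,np.median(np.abs(s.fun)))
im=p["img"][:,:,::-1].copy(); cv2.drawContours(im,[cs.astype(int)[:,None]],-1,(0,255,0),1)
for rr,col in((.042,(0,0,255)),(.039,(255,0,0))):
    cv2.polylines(im,[np.array([proj(q,(s.x[0]+rr*np.cos(t),s.x[1]+rr*np.sin(t),.095)) for t in a]).astype(int)],True,col,1)
cv2.imwrite("pics/can.png",cv2.resize(im,(800,500)))
E
python3 can.py
```

```text
[ 0.5106 -0.1386  0.2385] [ 3.1412  0.0013 -0.1559]
[(array([ 0.5889, -0.1183,  0.0041]), 0.79)]
0.92 5413
[258.  76.] [340. 159.]
[ 0.5884 -0.1261] 0.9869440485837233
```

```bash
python3 - <<'E'
from h import *
p,R=pose(); F=frame(-.157,0)
d,r=plan(p,R,(.6148,-.1297,.165),F@FLIP,6)
E
```

```text
6 rows: cm [ 1.702  -0.4417  1.2205] rad [ 0.0001  0.0003 -0.0001] |mm| 21.405023224883454 deg 0.016290878286751173
```

Call:
{"api": "apply_moves", "payload": {
  "motion": "0 1.7 -0.44 1.22 0 0 0;0 1.7 -0.44 1.22 0 0 0;0 1.7 -0.44 1.22 0 0 0;0 1.7 -0.44 1.22 0 0 0;0 1.7 -0.44 1.22 0 0 0;0 1.7 -0.44 1.22 0 0 0;0 0 0 0 0 0 0"
}}

```text
time: 23.08
tool_pos: [0.6145, -0.1298, 0.1637]
tool_rot: [-3.141, 0.004, -0.158]
contact_force: [-0.2, -0.8, -0.2]
opening: 0.0117
grip_force: 40.0
```

```bash
python3 - <<'E'
from h import *
s=robot.observe(); print(s["tool_pos"],s["contact_force"])
# top view: hook/can geometry; scene view crop
p=robot.read_camera("scene"); t=robot.read_camera("top"); w,p0,R0=wrist()
def mark(im,pr,sc,x0,y0):
    c=np.array([.5886,-.1256])
    a=np.linspace(0,2*np.pi,60)
    for rr,col in((.042,(0,0,255)),(.039,(255,0,0))):
        P=[((x-x0)*sc,(y-y0)*sc) for x,y in [pr((c[0]+rr*np.cos(k),c[1]+rr*np.sin(k),.095)) for k in a]]
        cv2.polylines(im,[np.array(P).astype(int)],True,col,1)
    return im
def crop(q,x0,y0,w_,h_,sc): return cv2.resize(np.ascontiguousarray(q["img"][y0:y0+h_,x0:x0+w_,::-1]),None,fx=sc,fy=sc,interpolation=cv2.INTER_CUBIC)
A=mark(crop(p,270,120,100,150,4),lambda X:proj(p,X),4,270,120)
B=mark(crop(w,270,100,100,150,4),lambda X:wproj(w,X),4,270,100)
cv2.imwrite("pics/hov.png",np.hstack([A,B]))
E
```

```text
[ 0.6145 -0.1298  0.1637] [-0.2417 -0.751  -0.226 ]
```

View pics/hov.png

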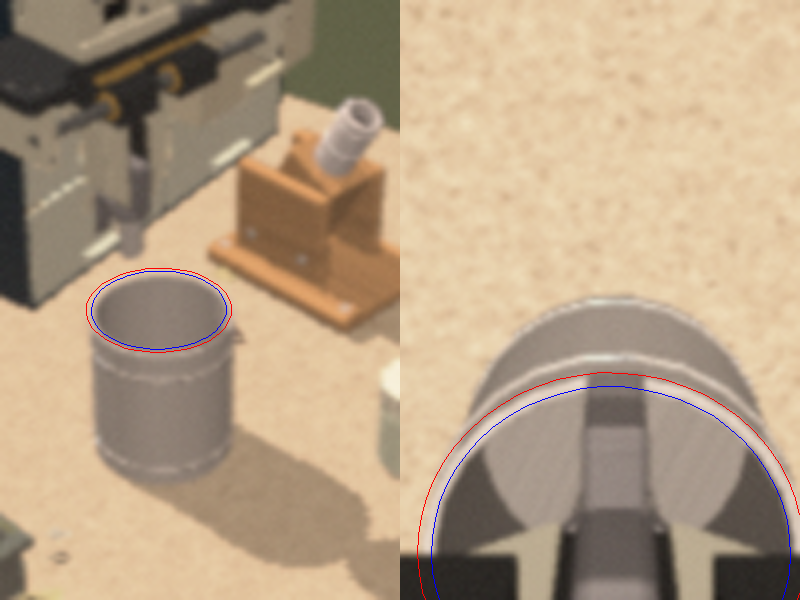

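```bash
python3 - <<'E'
from h import *
w,p0,R0=wrist()
F=R0@FLIP
def P(x,y,z): return np.round((np.array(wproj(w,p0+F@np.array([x,y,z+8.5])/1e3))-[270,100])*4)  # z from grip centre
for n,a in dict(tip=(24.5,0,-44),tipin=(20,0,-44),armtop23=(23,0,-14),armtop26=(26,0,-14),tabtopfar=(14,0,15),tabtopR=(14,-6,15),armL=(22,5,-14),armR=(22,-5,-14),collarR=(0,-12.5,-14)).items(): print(n,P(*a))
E
```

```text
tip [212. 376.]
tipin [212. 400.]
armtop23 [212. 434.]
armtop26 [212. 415.]
tabtopfar [211. 568.]
tabtopR [258. 568.]
armL [179. 441.]
armR [245. 441.]
collarR [292. 575.]
```

Call:
{"api": "apply_moves", "payload": {
  "motion": "0 0 0 1.2 0 0 0;0 0 0 1.2 0 0 0;0 0 0 1.2 0 0 0;0 0 0 0.8 0 0 0;0 0 0 0.4 0 0 0;0 0 0 0 0 0 0"
}}

```text
time: 24.02
tool_pos: [0.6146, -0.1293, 0.117]
tool_rot: [3.141, 0.002, -0.157]
contact_force: [0.5, -1.0, -0.3]
opening: 0.0114
grip_force: 40.0
```

Call:
{"api": "apply_moves", "payload": {
  "motion": "0 0 0 0.2 0 0 0;0 0 0 0.2 0 0 0;0 0 0 0.2 0 0 0;0 0 0 0.2 0 0 0;0 0 0 0 0 0 0"
}}

```text
time: 24.65
tool_pos: [0.6145, -0.1293, 0.1091]
tool_rot: [3.141, 0.002, -0.157]
contact_force: [-0.0, 0.4, -0.7]
opening: 0.0121
grip_force: 40.0
```

Call:
{"api": "apply_moves", "payload": {
  "motion": "0 0 0 0.1 0 0 0;0 0 0 0.1 0 0 0;0 0 0 0.05 0 0 0;0 0 0 0 0 0 0"
}}

```text
time: 25.15
tool_pos: [0.6146, -0.1292, 0.1067]
tool_rot: [3.141, 0.002, -0.157]
contact_force: [0.7, -0.4, 0.1]
opening: 0.0118
grip_force: 40.0
```

Call:
{"api": "apply_moves", "payload": {
  "motion": "0 0 0 0.1 0 0 0;0 0 0 0.1 0 0 0;0 0 0 0 0 0 0"
}}

```text
time: 25.52
tool_pos: [0.6147, -0.1293, 0.1058]
tool_rot: [3.141, 0.001, -0.157]
contact_force: [-1.8, 0.9, 5.5]
opening: 0.0117
grip_force: 40.0
```

Call:
{"api": "apply_moves", "payload": {
  "motion": "20 0 0 -0.05 0 0 0;30 0 0 0 0 0 0;50 0 0 0 0 0 0;50 0 0 0 0 0 0;50 0 0 -1 0 0 0;50 0 0 -2 0 0 0;50 0 0 -4 0 0 0;50 0 0 -4 0 0 0;50 0 0 -4 0 0 0;50 0 0 0 0 0 0;50 0 0 0 0 0 0",
  "force": 10
}}

```text
time: 26.9
tool_pos: [0.6146, -0.1292, 0.2551]
tool_rot: [3.141, 0.002, -0.157]
contact_force: [-0.0, -0.6, -0.6]
opening: 0.046
grip_force: 0.0
```

```bash
python3 - <<'E'
from h import *
s=robot.observe(); print(s["time"],s["tool_pos"],s["contact_force"],s["opening"])
for k in range(2):
  w,p0,R0=wrist(); q=robot.read_camera("scene"); t=robot.read_camera("top")
  for nm,p in(("w",w),("s",q),("t",t)):
    for n in ["stopper_grip"]+(["tube","carton_mid","jar_mid","bottle_mid"] if k==0 else []): print(nm,n,[(np.array(d["centre"]),round(d["score"],2)) for d in robot.search_frame(n,p)[:1]])
x=lambda P,X: np.round(P(X),0)
g=np.array([.6147,-.1293,.1145]); print("pred px w",x(lambda X:wproj(w,X),g),"s",x(lambda X:proj(q,X),g))
for nm,p in(("w",w),("s",q)):
  m=robot.trace("stopper_grip",p)
  if m: ys,xs=np.nonzero(m[0]["pixels"]); print(nm,m[0]["score"],len(xs),xs.min(),xs.max(),ys.min(),ys.max(),xs.mean(),ys.mean())
E
```

```text
26.9 [ 0.6146 -0.1292  0.2551] [-0.033  -0.5649 -0.5882] 0.04601002183653237
w stopper_grip [(array([ 0.6109, -0.1335,  0.1068]), 0.71)]
w tube [(array([ 0.5959, -0.3269,  0.125 ]), 0.87)]
w carton_mid [(array([ 0.4688, -0.3793,  0.0472]), 0.95)]
w jar_mid []
w bottle_mid []
s stopper_grip [(array([ 0.6059, -0.1264,  0.1002]), 0.68)]
s tube [(array([ 0.5851, -0.3261,  0.1258]), 0.52)]
s carton_mid [(array([ 0.6086, -0.1244,  0.1064]), 0.7)]
s jar_mid [(array([ 0.4509, -0.1867,  0.0503]), 0.6)]
s bottle_mid [(array([0.5077, 0.0935, 0.0468]), 0.59)]
t stopper_grip []
t tube [(array([ 0.587 , -0.3345,  0.1277]), 0.49)]
t carton_mid [(array([ 0.4394, -0.3805,  0.0888]), 0.83)]
t jar_mid [(array([ 0.4523, -0.1964,  0.0589]), 0.54)]
t bottle_mid []
w stopper_grip [(array([ 0.6102, -0.1361,  0.1092]), 0.85)]
s stopper_grip [(array([ 0.6065, -0.129 ,  0.1011]), 0.64)]
t stopper_grip [(array([ 0.5886, -0.3309,  0.1278]), 0.41)]
pred px w [323. 192.] s [302. 186.]
s 0.47 237 296 313 182 205 304.4177215189873 192.53586497890296
```

```bash
python3 -c "
from cell import robot
print(robot.hand_in())"
```

```text
the job is handed in; nothing more can be done
None
```

The stopper was rocked about 25 degrees each way until it came free (pull forces read about 6 N at most, under the tube's 12 N). It now hangs by its hook on the can rim by camera measurement, with the tube still in its rest and the jar, bottle and carton in place. I handed the job in at about 27 s; it returned no verdict.

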